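# Twist the side-dish tin off the takeaway tower and lock it on the guest's tin

### The arm

A 6-joint arm with a two-finger parallel gripper is mounted at the origin on a cart in front of the work surface, level with it; the furniture and walls round the work are solid. World frame = base frame: x ahead of the robot, y to its left, z up, the work surface at z = 0. Lengths are in mm, angles in degrees, forces in N, time in s.
With the tool pointing down it reaches from about 300 to 850 mm from the base axis. Payload 4.2 kg.
Tool frame: the origin (TCP) lies between the finger pads; the fingertips stand 19 mm ahead of it and the grasp point (between the pads) is the TCP (env.tips_ahead is the distance from the TCP to the fingertips, in mm); z points along the fingers, y is the direction in which the jaws open and shut (so a half turn about z gives the same grasp; the last joint's range is limited). The gripper opens to 91 mm and grips with 3 to 60 N. Pads are 32 mm wide; open, the fingers measure 118 mm over their backs; the gripper's body (76 mm by 178 mm) begins 60 mm behind the grasp point.
Start: joints at [63.312, 18.312, 89.639, -0, 72.044, -1.146], TCP at [247.934, 518.82, 198.476] pointing down, gripper open.
Joint ranges: [-177.97, 177.97], [-48.28, 115.42], [12.27, 149.76], [-77.06, 257.06], [2.81, 150.46], [-146.56, 146.56]. Speed limits (degrees/s): [147.25, 147.25, 180, 180, 180, 180].

### API

Orientations are given as [roll, pitch, yaw] about the fixed x, y, z axes, in that order (R = Rz(yaw) Ry(pitch) Rx(roll)).
In Python, from workcell import telemetry, viewer, job_done, env gives the robot as it stands. The module is installed in compiled form; this text tells all that it offers.
- The arm moves only by the shell command python3 -m jog 'ROWS' [FORCE]. ROWS is JSON, a list of rows, each a list of 3 entries, a list of its own where there are three numbers: the shift along the tool's x, y, z in cm, then the turn about the tool's z in degrees, then the opening, from 0 (shut) to 1 (fully open). A call has 1 to 10 rows; each row shifts and turns the pose as measured when the row begins, along the tool's axes as they then stand; what a row does not reach is not made up. A row lasts 1/8 s, in which the tool goes at most 62.5 mm and 10.7 degrees, less where a joint would pass 70% of its speed; a pose out of reach is approached as far as the arm can. A call is refused whole if a number of a shift passes 6.25 or a number of a turn 10.7, either way. A call with a gripper value outside its range is refused whole. The fingers move at their own pace and stop on an object; FORCE is the grip in N (left out, the last holds). Time passes only in rows, so rows that do not move let the fingers close. It gives the time, the measured TCP pose, the force and the opening at its end, in the units of the state.
- telemetry.state(): the state, without advancing time (a new reading comes with each control period).
- viewer.grab_frame(name): name is "scene" or "top" or "wrist"; returns a dict with "color" (400x640x3 uint8, red, green, blue), "K" (3x3 intrinsics, pixels), "rvec" (rotation vector, rad) and "tvec" (3), from world to camera coordinates, as OpenCV has them. Camera axes: x right, y down, z forward; pixel columns grow to the right and rows downward; lengths in mm; the calibration is good to about 2 mm. A picture is of the moment at which its call begins. There is no depth.
- job_done(): hands the job in, once; it reports no verdict.
The state is a dict: "time_s": time; "qpos": joint angles; "qvel": joint speeds; "effort": joint torques, N m; "ee_pos": TCP position; "ee_rot": TCP orientation; "force": force on the tool from outside, world axes, zero at the start; "torque": the same for the moment, N m; "gripper_width": finger opening in mm.
Only numpy, scipy, OpenCV 4.12 (cv2) and the standard library are available. Lean on these libraries where they do the work, as an engineer would, in place of code of your own. Each camera call takes 0.05 s, during which the arm holds its last target. There are 200 camera calls.

### The job

The guest's side dish is the top tin of the tower of steel takeaway tins, which is held by a hidden twist catch: feel for where the catch lets go, lift that tin off and leave the tins below standing where they are. Set it on the guest's open tin (the one with the folded wire bail) so that its foot drops fully into the mouth, and turn it until its handle bar runs in line with the two bail ears, so that it is caught and the bail could be swung over it. Let go, and do not knock or shift the things standing around.

Things in the scene. Friction and masses are not known exactly. Their poses are not given: they have to be found in the camera images.
- side_bar (a point): Centre of the black handle bar on the lid of the tower's top tin (the tin to move: round, steel, 116 mm across, 0.3 to 0.5 kg). Bar 66 mm long, 16 mm wide and high, flat sides, on two posts; z up, y along the bar; the tin's axis passes through this point. The lid lies 24 mm below it, the shoulder that sits on the rim of the tin below lies 76 mm below it.
- side_foot (a point): Centre of the underside of the moved tin's foot, 88 mm below the bar, axes as the bar. Under the shoulder the foot (84 mm diameter) reaches 12 mm down into the mouth below. At its bottom four lugs (5 mm high, 23 degrees wide) stick out to 51.5 mm from the axis, 90 degrees apart, two of them in line with the bar.
- tower_rim (a point): Centre of the mouth, at rim level, of the two steel tins below, 124 mm above the worktop; z up. They are one loose round piece, 116 mm across, 2.2 kg, merely standing on the worktop: an upward pull of over 20 N lifts it. Where its four catches lie round the rim is neither marked nor visible; the release angle must be felt. The top tin starts caught.
- tower_base (a point): Centre of the underside of the tower. Catches, in every tin's mouth (110 mm inside): four inward tabs at the rim, 90 degrees apart, each 48 degrees wide, 4.5 mm thick, leaving a 90 mm hole and four gaps. Lugs pass only within about 8 degrees of a gap's middle; elsewhere a seated tin is caught with 2.5 mm of vertical play. No stops: it turns either way, and every 90 degrees it is free once.
- guest_rim (a point): Centre of the open mouth, at rim level, of the guest's tin: round, steel, 116 mm across, 62 mm high, 0.9 kg, loose, a small dip cup inside well below the foot. z up; y points to one of its two bail ears. Its catches are centred at the ears and midway between: the tin goes in with its bar about 45 degrees from the line of the ears; seated, the bar is 76 mm above this point.
- guest_ear (a point): The ear on the guest tin's y side, 46 mm above the worktop, 64 mm from the axis; the other is opposite (140 mm over both). The line of the ears passes through the axis. The wire bail lies folded down on the tin's -x side, out to 110 mm from the axis. Turned so that its bar is in line with the ears, the seated tin is fully caught.
- cheese_shaker: Bystander: glass shaker with a steel cap, 73 mm across, 119 mm tall; origin at the centre of its underside.
- chili_shaker: Bystander: glass shaker with a steel cap, 73 mm across, 119 mm tall; origin at the centre of its underside.
- can: Bystander: drinks can, 66 mm across, 115 mm tall; origin at the centre of its underside.
- bell: Bystander: counter bell, 82 mm across, 67 mm tall; origin at the centre of its underside.
- table_sign: Bystander: table number card on a thin steel stem and round foot, 56x75x174 mm; origin at the centre of its underside.
Not all that is in view belongs to the job. Leave any turquoise look-alike of the part that bears side_bar alone.

How it is judged (in metres and radians):
On the way:
1. the top tin is lifted clear of the tower (z of side_bar in the frame of tower_rim above 0.1 m), for 0.2 s.
At the end, for the whole second after the job is handed in: The side tin rests on the guest's tin: axes within 10 mm, fully seated (bar 72 to 80 mm above that rim), upright, its bar within 10 degrees of the line of the ears, either way round. Both the guest's tin and the tower stand upright on the worktop, the tower within 40 mm of its start (horizontal distance between side_bar and guest_rim below 0.01 m and z of side_bar in the frame of guest_rim between 0.072 and 0.08 m and angle between the y axis of side_bar and the y axis of guest_rim, either way round below 0.175 rad and angle between side_bar's own z axis and vertical below 0.06 rad and angle between each of guest_rim, tower_rim's own z axis and vertical below 0.05 rad and height (world z) of guest_rim between 0.058 and 0.066 m and distance of tower_rim from where it was at the start of the episode below 0.04 m and linear speed of side_tin below 0.02 m/s); the robot touches nothing.
It fails at once if the tower is lifted by more than 12 mm, tipped by more than 0.15 rad or shifted by more than 40 mm (height (world z) of tower_rim above 0.136 m or angle between tower_rim's own z axis and vertical above 0.15 rad or distance of tower_rim from where it was at the start of the episode above 0.04 m).
It fails at once if the guest's tin is tipped by more than 0.2 rad (angle between guest_rim's own z axis and vertical above 0.2 rad).
It fails at once if a bystander is shifted by more than 30 mm or knocked over (distance of any of cheese_shaker, chili_shaker, can, bell, table_sign from where it was at the start of the episode above 0.03 m or angle between any of cheese_shaker, chili_shaker, can, bell, table_sign's own z axis and vertical above 0.5 rad).
It also fails if it takes over 58 s, if anything falls off the work surface, if the arm or the gripper's body presses on something with over 40 N, if the wrist force passes 120 N, or if a joint passes its speed limit or range.

## Working session

There is one attempt and no reset: what is moved stays moved. The work goes in short steps, Python scripts to look and compute and a shell command to move; the robot and the scene stay as the last step left them, time stands still between calls to the robot, and variables do not carry over. Pictures are saved under pics/ and viewed, about 8 in all and at most 12, crops included, and the job is handed in when it is done.

```bash
mkdir -p pics
cat > h.py <<'E'
import numpy as np, cv2
from workcell import telemetry, viewer, env
def grab(n,f=None):
    d=viewer.grab_frame(n)
    if f: cv2.imwrite('pics/'+f,d['color'][:,:,::-1]); np.savez('pics/'+f+'.npz',**{k:np.array(d[k]) for k in d})
    return d
def ray(d,u,v,z):
    R=cv2.Rodrigues(np.array(d['rvec'],float))[0]; t=np.array(d['tvec'],float).ravel()
    c=-R.T@t; r=R.T@np.linalg.inv(np.array(d['K']))@np.array([u,v,1.]); return c+r*(z-c[2])/r[2]
def proj(d,p):
    return cv2.projectPoints(np.array(p,float).reshape(-1,3),np.array(d['rvec'],float),np.array(d['tvec'],float),np.array(d['K'],float),None)[0].reshape(-1,2)
E
python3 - <<'E'
from h import *
for n in('scene','top'): 
    d=grab(n,n+'0.png'); R=cv2.Rodrigues(np.array(d['rvec'],float))[0]; print(n,-R.T@np.array(d['tvec']).ravel(), np.array(d['K']).ravel())
print(telemetry.state())
E
```

```text
scene [-428.21821434 1236.9713868  1443.79899109] [491.5220791    0.         324.64935035   0.         491.5220791
 202.28789544   0.           0.           1.        ]
top [-156.10339135 -240.94406759 1716.82659145] [447.7533665    0.         321.81866505   0.         447.7533665
 203.13896367   0.           0.           1.        ]
{'time_s': 0.1, 'qpos': array([ 6.33120539e+01,  1.83481033e+01,  8.96983786e+01, -5.76139528e-04,
        7.20435355e+01, -1.14746898e+00]), 'qvel': array([-0.03482055, -0.06758045, -0.10979267,  0.00060986,  0.01770494,
        0.0254926 ]), 'effort': array([ 5.78232248e-04, -4.13330734e+01, -2.32508290e+01,  7.30983331e-02,
        4.21764306e-02, -5.30500188e-05]), 'ee_pos': array([247.71795645, 518.38809961, 197.71014313]), 'ee_rot': array([-1.79909990e+02, -1.25498107e-03,  1.54459700e+02]), 'force': array([ 0.26977638,  0.34045265, -0.63102144]), 'torque': array([-0.01437116,  0.01539787, -0.00949574]), 'gripper_width': 91.12905945630551}
```

View pics/top0.png

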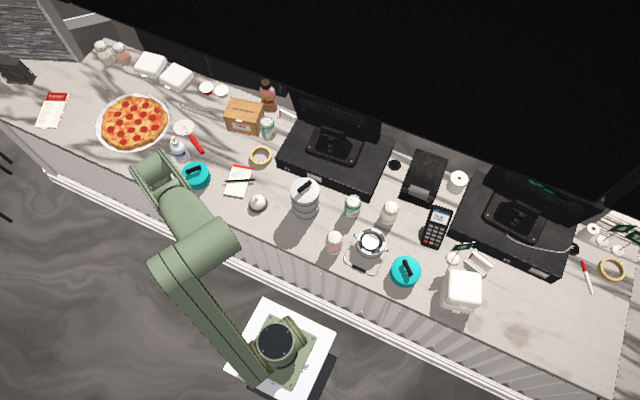

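View pics/scene0.png

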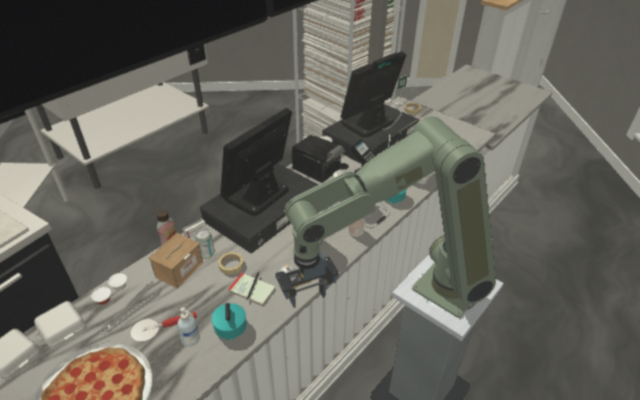

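Candidates for the handle bar are the steel tower at top (305,187), the turquoise look-alike at (195,172) and the one at (405,268). I choose the steel tower. The guest's tin is at (370,242), with its bail at about (360,267). Next is a close crop.

Run:
```python
from h import *
im=cv2.imread('pics/top0.png')[165:290,270:430]
cv2.imwrite('pics/c1.png',cv2.resize(im,None,fx=4.8,fy=4.8,interpolation=cv2.INTER_CUBIC))
d=dict(np.load('pics/top0.png.npz'))
print(ray(d,305,187,212),ray(d,370,242,62),ray(d,405,268,88))
```

```text
[549.51292115 166.68538813 212.        ] [ 510.29571715 -134.83607103   62.        ] [ 460.09980129 -297.05645546   88.        ]
```

View pics/c1.png

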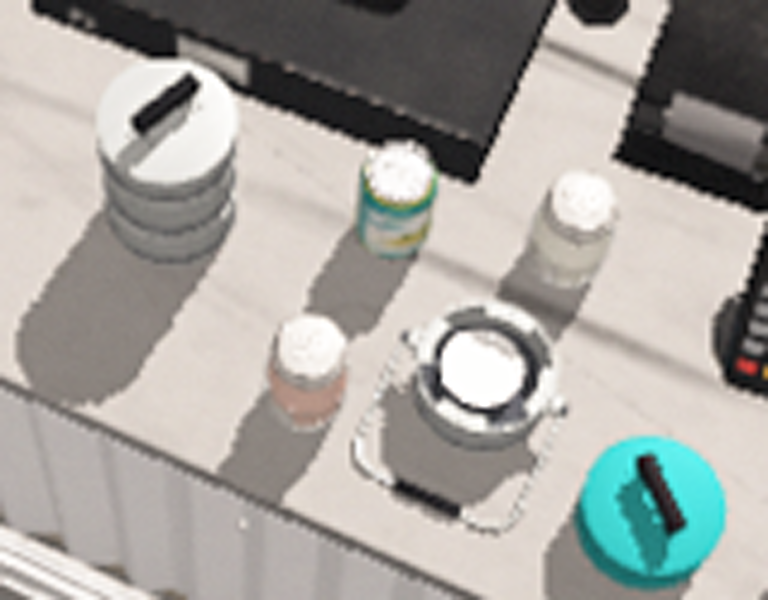

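Run:
```python
from h import *
d=dict(np.load('pics/top0.png.npz'))
c=lambda u,v,z:ray(d,270+(u+.5)/4.8-.5,165+(v+.5)/4.8-.5,z).round(1)
a,b=c(137,122,208),c(193,80,208);print('bar',a,b,(a+b)/2,np.degrees(np.arctan2(*(b-a)[1::-1])))
print('lid',c(168,123,176))
a,b=c(408,337,46),c(560,406,46);print('ears',a,b,(a+b)/2,np.degrees(np.arctan2(*(b-a)[1::-1])))
print('rim',c(487,371,62))
for n,u,v,z in(('can',397,172,115),('cheese',580,197,119),('chili',310,343,119)):print(n,c(u,v,z))
print('bell',ray(d,258,201,60),'mon',ray(d,335,150,60))
```

```text
bar [528.4 185.5 208. ] [581.8 162.3 208. ] [555.1 173.9 208. ] -23.482870352549845
lid [553.  171.4 176. ]
ears [518.4 -65.9  46. ] [ 516.6 -203.8   46. ] [ 517.5  -134.85   46.  ] -90.74783572529442
rim [ 512.5 -138.5   62. ]
can [622.4  -5.1 115. ]
cheese [ 664.9 -151.5  119. ]
chili [450.3  -5.  119. ]
bell [477.73567839 353.63776006  60.        ] mon [842.58419102 171.77982461  60.        ]
```

```bash
python3 -m jog '[[[0,0,-5],0,1],[[-2,-1,-5],0,1],[[-5.3,-2.3,-0.5],0,1],[[-5.3,-2.3,0],0,1],[[-5.3,-2.3,0],0,1],[[-5.3,-2.3,0],0,1],[[-5.3,-2.3,0],0,1],[[-5.3,-2.3,0],0,1],[[-4.5,-1.8,0],-2,1],[[0,0,0],0,1]]' 40
python3 - <<'E'
from h import *
s=telemetry.state();print(s['ee_pos'],s['ee_rot'],s['qpos']);grab('wrist','w1.png')
E
```

```text
time_s: 1.35
ee_pos: [529.4, 194.0, 301.7]
ee_rot: [-179.5, -0.1, 156.7]
force: [-0.1, 0.8, 0.3]
gripper_width: 91.1
[529.4431189  193.95098913 301.69442059] [-1.79457025e+02 -9.76388461e-02  1.56690091e+02] [ 19.15906886  14.97395604  79.70951587  -0.33551575  85.75523769
 -47.50536989]
```

View pics/w1.png

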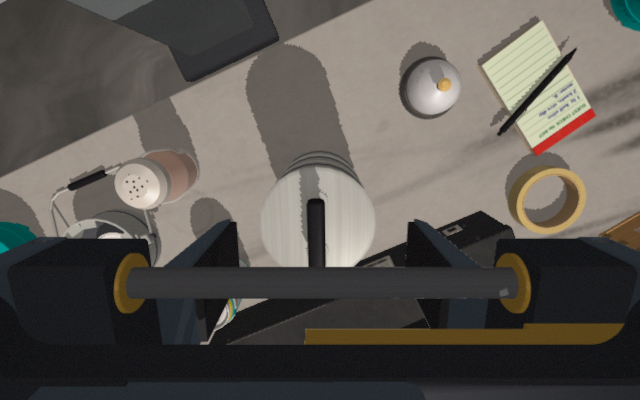

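The wrist view shows the lid disc spanning columns 261–376 with its top at row 163, and the bar at columns 308–325 from row 200 down. Next I fit both.

Run:
```python
from h import *
d=dict(np.load('pics/w1.png.npz'));im=d['color'];g=cv2.cvtColor(im,cv2.COLOR_RGB2GRAY)
pts=[]
for v in range(202,258,4):
    x=np.where(g[v,290:345]<70)[0]+290
    if len(x): pts.append([(x.min()+x.max())/2,v]); 
print(pts)
P=np.array([ray(d,u,v,208)[:2] for u,v in pts]); vx,vy,_,_=cv2.fitLine(P.astype(np.float32),cv2.DIST_HUBER,0,.01,.01).ravel()
print('near',P[0],'ang',np.degrees(np.arctan2(vy,vx)))
L=[ray(d,u,v,176) for u,v in((261,220),(376,220),(318,163))];print(L,(L[0]+L[1])/2)
print(ray(d,317,199,208))
```

```text
[[np.float64(315.0), 202], [np.float64(315.5), 206], [np.float64(315.5), 210], [np.float64(315.5), 214], [np.float64(315.5), 218], [np.float64(315.5), 222], [np.float64(315.5), 226], [np.float64(315.5), 230], [np.float64(315.5), 234], [np.float64(316.0), 238], [np.float64(316.0), 242], [np.float64(316.0), 246], [np.float64(316.0), 250], [np.float64(316.5), 254]]
near [528.49127609 188.9363362 ] ang -22.597254
[array([531.6914821 , 129.18714824, 176.        ]), array([575.58548389, 232.03003847, 176.        ]), array([502.48709674, 202.34019146, 176.        ])] [553.638483   180.60859336 176.        ]
[526.72743594 191.57847196 208.        ]
```

```bash
python3 -m jog '[[[-3,-0.4,0],-0.7,1],[[0,0,4],0,0.6],[[0,0,3.5],0,0.5],[[0,0,0],0,0.5]]'
python3 - <<'E'
from h import *
s=telemetry.state();p=s['ee_pos'];print(p,s['ee_rot'])
a=np.radians(s['ee_rot'][2]);w=np.array([556,178.5])-p[:2];print(w@[np.cos(a),np.sin(a)],w@[np.sin(a),-np.cos(a)],p[2]-201)
grab('wrist','w2.png')
E
```

```text
time_s: 1.9
ee_pos: [551.3, 183.6, 225.4]
ee_rot: [-179.6, -0.3, 157.8]
force: [0.0, -0.5, -0.0]
gripper_width: 64.2
[551.31834692 183.57452641 225.41502434] [-179.5957231    -0.2746384   157.75693461]
-6.254168025021508 -2.924735242481791 24.415024344555633
```

View pics/w2.png

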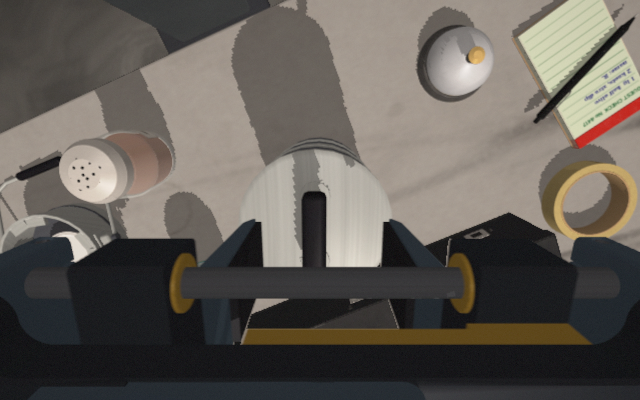

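Run:
```python
from h import *
d=dict(np.load('pics/w2.png.npz'));g=cv2.cvtColor(d['color'],cv2.COLOR_RGB2GRAY)
for v in (200,220,240,255):
    x=np.where(g[v,295:340]<70)[0]+295;print(v,x.min(),x.max(),ray(d,(x.min()+x.max())/2,v,208)[:2])
y=np.where(g[180:260,314]<70)[0]+180;e=ray(d,314,y.min(),208)[:2]
a=np.radians(157.6);print(e,e-33*np.array([np.cos(a),np.sin(a)]))
```

```text
200 302 325 [531.39147754 187.80954056]
220 302 325 [543.47454672 182.79251268]
240 302 325 [555.93875126 177.61723306]
255 303 325 [565.67044282 173.92972687]
[526.19067143 190.30501503] [556.70069054 177.72969261]
```

```bash
python3 -m jog '[[[-0.8,-0.35,0.8],0,0.5],[[0,0,1.7],0,0.45],[[0,0,0.1],0,0.3],[[0,0,0],0,0],[[0,0,0],0,0],[[0,0,0],0,0]]' 50
python3 - <<'E'
from h import *
s=telemetry.state();print(s['force'],s['torque'],s['ee_rot'])
E
```

```text
time_s: 2.7
ee_pos: [562.6, 179.1, 207.9]
ee_rot: [179.8, 0.5, 157.9]
force: [0.9, -0.3, 0.7]
gripper_width: 4.1
[ 0.93324941 -0.32641967  0.65805447] [-0.04651349 -0.02978324  0.02248188] [179.78624671   0.50513509 157.86802067]
```

Run:
```python
from h import *
w=grab('wrist','w3.png')['color'];t=grab('top','t3.png')['color']
o=np.hstack([w[100:400,150:490],cv2.resize(t[150:250,260:360],(300,300),interpolation=cv2.INTER_CUBIC)])
cv2.imwrite('pics/c3.png',o[:,:,::-1]);s=telemetry.state();print(s['gripper_width'],s['ee_pos'])
```

```text
0.44608357274478494 [562.46913552 179.12044742 207.66399661]
```

View pics/c3.png

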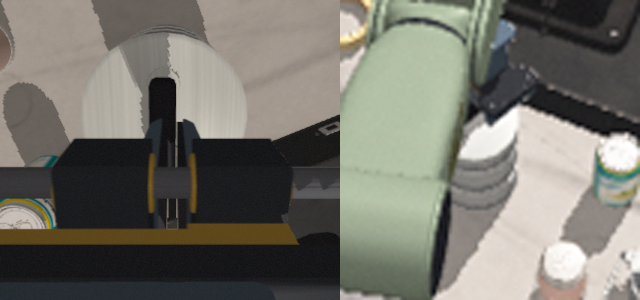

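Run:
```python
from h import *
from scipy.optimize import least_squares
D={k:dict(np.load(f'pics/{k}.png.npz')) for k in('w1','w2','w3','top0')}
end={}
for k,c in(('w1',316),('w2',314),('w3',312)):
    g=cv2.cvtColor(D[k]['color'],cv2.COLOR_RGB2GRAY); y=np.where(g[160:230,c-3:c+4].mean(1)<70)[0]+160
    v=y.min(); row=g[v+10,c-25:c+25]; x=np.where(row<70)[0]+c-25; end[k]=((x.min()+x.max())/2,v); print(k,end[k],x.min(),x.max(),[ray(D[k],*end[k],z)[:2].round(1) for z in(208,198,188)])
    print('cam',-cv2.Rodrigues(D[k]['rvec'])[0].T@D[k]['tvec'].ravel())
r=least_squares(lambda p:np.concatenate([proj(D[k],p)[0]-end[k] for k in end]),[527,190,208]);print(r.x,r.fun)
s=telemetry.state();p=s['ee_pos']
for z in (0,19): print('TCP in w3',proj(D['w3'],[p[0],p[1],p[2]-z]))
```

```text
Traceback (most recent call last):
ValueError: zero-size array to reduction operation minimum which has no identity
```

Run:
```python
from h import *
from scipy.optimize import least_squares
D={k:dict(np.load(f'pics/{k}.png.npz')) for k in('w1','w2','w3','top0')}
end={}
for k,c in(('w1',316),('w2',314),('w3',312)):
    g=cv2.cvtColor(D[k]['color'],cv2.COLOR_RGB2GRAY); v=170
    while (g[v:v+6,c-3:c+4]>60).any(): v+=1
    x=np.where(g[v+8,c-25:c+25]<70)[0]+c-25; end[k]=((x.min()+x.max())/2,v); print(k,end[k],x.min(),x.max(),[ray(D[k],*end[k],z)[:2].round(1) for z in(208,198,188)])
    print('cam',-cv2.Rodrigues(D[k]['rvec'])[0].T@D[k]['tvec'].ravel())
r=least_squares(lambda p:np.concatenate([proj(D[k],p)[0]-end[k] for k in end]),[527,190,208]);print(r.x,r.fun)
s=telemetry.state();p=s['ee_pos']
for z in (0,19): print('TCP in w3',proj(D['w3'],[p[0],p[1],p[2]-z]))
```

```text
w1 (np.float64(315.5), 199) 307 324 [array([526.2, 190.4]), array([528.4, 189.1]), array([530.6, 187.9])]
cam [464.95978152 225.22264015 487.6857503 ]
w2 (np.float64(313.5), 191) 302 325 [array([526.1, 190. ]), array([528. , 188.9]), array([529.9, 187.8])]
cam [486.63337986 213.02102992 411.63602931]
w3 (np.float64(312.0), 178) 299 325 [array([526.6, 189.6]), array([528.3, 188.7]), array([530. , 187.7])]
cam [494.73965116 207.54098594 393.12248359]
[529.18090657 188.29082868 192.94298554] [-0.38119761 -0.23740902  0.07406604  0.27325012  0.1850079  -0.08490316]
TCP in w3 [[318.86012127 239.90475276]]
TCP in w3 [[318.97161852 228.98294258]]
```

```bash
python3 -m jog '[[[0,-0.3,-0.2],0,0.5],[[0,-0.1,0],0,0.5],[[0,0,0],0,0.5],[[0,0,0.6],0,0.5]]'
python3 - <<'E'
from h import *
s=telemetry.state();print(s['force'],s['torque'],s['ee_rot'],s['ee_pos'])
d=grab('wrist','w4.png');im=d['color'];print(np.array(d['K'])[0,0])
cv2.imwrite('pics/c4.png',cv2.resize(im[120:360,180:460],None,fx=2.5,fy=2.5)[:,:,::-1])
for k in('w1','w2','w3'):
    e=dict(np.load(f'pics/{k}.png.npz'));g=cv2.cvtColor(e['color'],cv2.COLOR_RGB2GRAY);v={'w1':215,'w2':205,'w3':195}[k]
    print(k,g[v,292:332].tolist())
E
```

```text
time_s: 3.3
ee_pos: [561.1, 175.2, 204.1]
ee_rot: [179.8, 0.5, 157.9]
force: [0.1, -0.2, -0.3]
gripper_width: 37.7
[ 0.07101542 -0.16930902 -0.26225815] [0.01764638 0.00701691 0.04306189] [179.75937751   0.54135935 157.87001446] [561.11584473 175.17817573 204.14274297]
335.974536272218
w1 [178, 177, 176, 177, 178, 176, 173, 172, 135, 110, 111, 112, 110, 109, 86, 43, 20, 24, 26, 29, 30, 35, 32, 33, 36, 38, 39, 39, 38, 35, 29, 27, 48, 154, 181, 178, 180, 184, 184, 181]
w2 [175, 175, 175, 138, 115, 116, 115, 113, 113, 75, 32, 22, 23, 25, 27, 34, 32, 33, 30, 32, 34, 35, 34, 37, 36, 38, 38, 40, 39, 33, 33, 27, 24, 23, 123, 170, 181, 181, 184, 187]
w3 [138, 115, 113, 114, 113, 111, 82, 40, 17, 12, 17, 22, 19, 21, 13, 15, 17, 19, 22, 13, 19, 23, 18, 17, 20, 16, 20, 18, 17, 19, 18, 22, 17, 12, 152, 180, 180, 178, 182, 183]
```

View pics/c4.png

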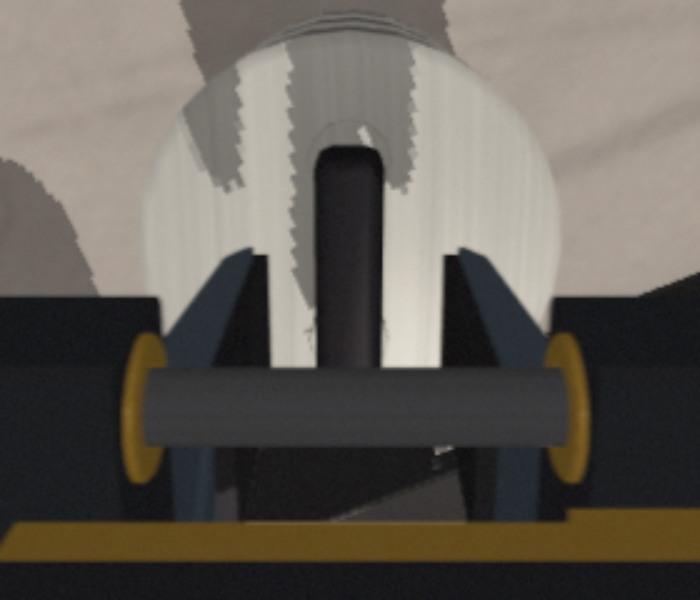

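The bar appears about 15 mm lower than the nominal height: its apparent width and the triangulation both put its top near z 192. I'll descend carefully and watch the force.

```bash
python3 -m jog '[[[0.1,0,0.5],0,0.5],[[0,0,0.5],0,0.5],[[0,0,0.3],0,0.5],[[0,0,0],0,0.5]]'; python3 -m jog '[[[0,0,0.3],0,0.5],[[0,0,0],0,0.0],[[0,0,0],0,0],[[0,0,0],0,0],[[0,0,0],0,0]]' 50
python3 - <<'E'
from h import *
s=telemetry.state();print(s['force'],s['torque'],s['ee_rot'],s['ee_pos'])
E
```

```text
time_s: 3.85
ee_pos: [559.0, 175.3, 187.9]
ee_rot: [179.9, 0.3, 157.9]
force: [-0.2, 0.1, 0.7]
gripper_width: 45.3
time_s: 4.47
ee_pos: [559.3, 175.1, 185.1]
ee_rot: [179.9, 0.4, 157.9]
force: [-0.4, -1.3, 0.5]
gripper_width: 15.5
[-0.40883497 -1.31414099  0.49945514] [-0.20367016  0.04029062 -0.03093963] [179.91826797   0.39352181 157.87863374] [559.3073799  175.05629426 185.08850412]
```

```bash
cat > st.py <<'E'
from h import *
s=telemetry.state();print('F',s['force'].round(2),'T',s['torque'].round(2),'yaw',s['ee_rot'].round(2),'p',s['ee_pos'].round(2),s['gripper_width'].round(1))
E
python3 -m jog '[[[0,0,-0.1],0,0]]'>/dev/null;python3 st.py;python3 -m jog '[[[0,0,-0.1],0,0]]'>/dev/null;python3 st.py;python3 -m jog '[[[0,0,-0.1],0,0]]'>/dev/null;python3 st.py
```

```text
Traceback (most recent call last):
  File "st.py", line 2, in <module>
    s=telemetry.state();print('F',s['force'].round(2),'T',s['torque'].round(2),'yaw',s['ee_rot'].round(2),'p',s['ee_pos'].round(2),s['gripper_width'].round(1))
                                                                                                                                   ^^^^^^^^^^^^^^^^^^^^^^^^
AttributeError: 'float' object has no attribute 'round'
Traceback (most recent call last):
  File "st.py", line 2, in <module>
    s=telemetry.state();print('F',s['force'].round(2),'T',s['torque'].round(2),'yaw',s['ee_rot'].round(2),'p',s['ee_pos'].round(2),s['gripper_width'].round(1))
                                                                                                                                   ^^^^^^^^^^^^^^^^^^^^^^^^
AttributeError: 'float' object has no attribute 'round'
Traceback (most recent call last):
  File "st.py", line 2, in <module>
    s=telemetry.state();print('F',s['force'].round(2),'T',s['torque'].round(2),'yaw',s['ee_rot'].round(2),'p',s['ee_pos'].round(2),s['gripper_width'].round(1))
                                                                                                                                   ^^^^^^^^^^^^^^^^^^^^^^^^
AttributeError: 'float' object has no attribute 'round'
```

```bash
sed -i "s/s\['gripper_width'\].round(1)/round(s['gripper_width'],1),s['time_s']/" st.py; python3 st.py
```

```text
F [ 0.65  0.11 -3.51] T [ 0.01 -0.02 -0.  ] yaw [-179.99    0.22  157.87] p [558.24 175.03 186.6 ] 15.2 4.85
```

```bash
for i in 1 2 3; do python3 -m jog '[[[0,0,-0.1],0,0]]'>/dev/null;python3 st.py; done
```

```text
F [ 0.04  0.95 -4.23] T [-0.05  0.06  0.06] yaw [-179.98    0.19  157.87] p [558.09 175.08 187.45] 15.3 4.975
F [  0.8   -0.03 -10.58] T [ 0.01 -0.35 -0.02] yaw [-1.7993e+02  1.4000e-01  1.5788e+02] p [557.75 174.97 187.64] 15.4 5.1
F [  1.7    0.31 -10.85] T [ 0.14 -0.57  0.01] yaw [-1.7990e+02  1.1000e-01  1.5788e+02] p [557.73 174.94 187.66] 15.4 5.225
```

```bash
for i in 1 2 3 4 5; do python3 -m jog '[[[0,0,-0.1],4,0],[[0,0,-0.1],4,0]]'>/dev/null;python3 st.py; done
```

```text
F [  0.99  -0.78 -10.55] T [-0.09 -0.44  0.2 ] yaw [-1.7974e+02  3.0000e-02  1.4970e+02] p [557.05 174.36 187.62] 15.2 5.475
F [ 1.41 -1.93 -9.99] T [-0.22 -0.53  0.15] yaw [-1.795e+02  8.000e-02  1.415e+02] p [556.61 173.02 187.59] 15.5 5.725
F [  1.68  -0.77 -10.78] T [ 0.07 -0.66  0.26] yaw [-179.39    0.21  133.3 ] p [556.82 172.06 187.64] 15.2 5.975
F [  1.62  -0.61 -10.54] T [ 0.02 -0.59  0.19] yaw [-179.34    0.34  125.1 ] p [557.13 171.56 187.7 ] 15.7 6.225
F [ 0.72  0.42 -2.41] T [ 0.03 -0.1   0.  ] yaw [-179.48    0.46  116.86] p [558.06 171.76 189.39] 15.5 6.475
```

```bash
python3 -m jog '[[[0,0,-0.1],3,0],[[0,0,-0.2],0,0],[[0,0,-0.4],0,0],[[0,0,-0.5],0,0]]' >/dev/null;python3 st.py; python3 -m jog '[[[0,0,-0.5],0,0],[[0,0,-1],0,0],[[0,0,-2],0,0],[[0,0,-4],0,0],[[0,0,-4],0,0],[[0,0,0],0,0]]' >/dev/null;python3 st.py
```

```text
F [ 0.6   0.3  -3.16] T [-0.08  0.    0.02] yaw [-179.59    0.49  113.85] p [558.5  172.08 203.46] 15.3 6.975
F [ 0.13  0.27 -4.59] T [-0.02  0.02  0.02] yaw [-179.75    0.5   113.89] p [559.04 173.44 324.84] 15.3 7.725
```

Run:
```python
import numpy as np
for i in range(9):
    a=np.radians(113.9-7.7*i);c,s=np.cos(a),np.sin(a);w=np.array([-1.51,-4.48]);print(round(w@[c,s],1),round(w@[s,-c],1))
```

```text
-3.5 -3.2
-3.9 -2.7
-4.2 -2.2
-4.5 -1.6
-4.6 -1.0
-4.7 -0.3
-4.7 0.3
-4.6 0.9
-4.5 1.5
```

```bash
python3 -m jog '[[[-3.5,-3.2,0],7.7,0],[[-3.9,-2.7,0],7.7,0],[[-4.2,-2.2,0],7.7,0],[[-4.5,-1.6,0],7.7,0],[[-4.6,-1,0],7.7,0],[[-4.7,-0.3,0],7.7,0],[[-4.7,0.3,0],7.7,0],[[-4.6,0.9,0],7.7,0],[[-4.5,1.5,0],7.7,0],[[0,0,0],0,0]]' >/dev/null;python3 st.py
python3 - <<'E'
from h import *
w=grab('wrist','w5.png');t=grab('top','t5.png')
cv2.imwrite('pics/c5.png',cv2.resize(t['color'][165:290,270:430],None,fx=4.8,fy=4.8,interpolation=cv2.INTER_CUBIC)[:,:,::-1])
E
```

```text
F [-0.73  0.42 -3.7 ] T [-0.05  0.03 -0.03] yaw [-179.28    1.32   42.46] p [ 404.01 -237.41  312.86] 15.3 8.975
```

View pics/w5.png

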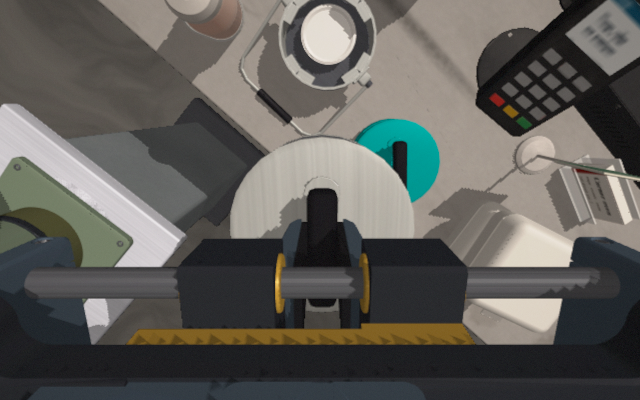

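Run:
```python
from h import *
im=cv2.imread('pics/w5.png')[0:100,250:400];cv2.imwrite('pics/c6.png',cv2.resize(im,None,fx=5,fy=5,interpolation=cv2.INTER_CUBIC))
```

```text
(no output)
```

View pics/c6.png

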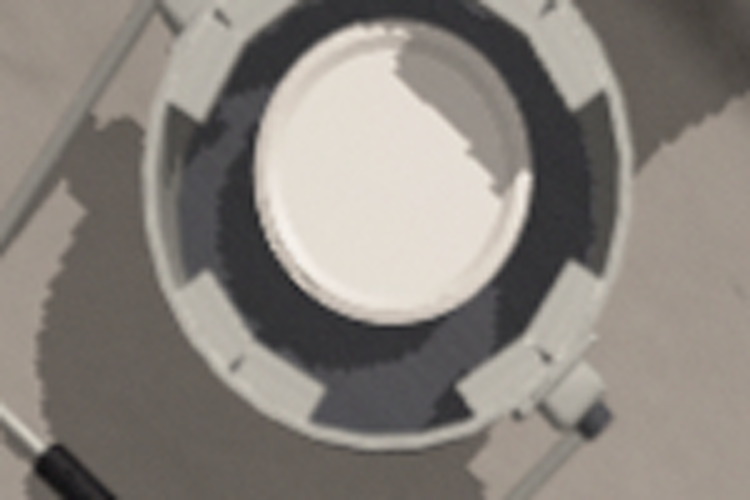

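Run:
```python
from h import *
d=dict(np.load('pics/w5.png.npz'))
f=lambda u,v:(250+(u+.5)/5-.5,(v+.5)/5-.5)
R=cv2.Rodrigues(d['rvec'])[0];print('cam',-R.T@d['tvec'].ravel())
for z in(62,46,30):
    c=lambda u,v:ray(d,*f(u,v),z)[:2]
    a,b,e,g=c(545,353),c(222,18),c(235,363),c(547,8)
    an=lambda p,q:np.degrees(np.arctan2(*(q-p)[::-1]))
    print(z,'ctr',c(388,186),'width',np.linalg.norm(c(143,186)-c(633,186)),'ear',an(a,b),'cross',an(e,g), np.linalg.norm(a-b))
print('ear at',ray(d,*f(570,400),46), 'TCP px',proj(d,[404,-237.4,312.9]),'bar near end px 322,178')
t=dict(np.load('pics/t5.png.npz'))
for z in (62,46): print('top rim', ray(t,270+(487+.5)/4.8-.5,165+(371+.5)/4.8-.5,z))
```

```text
cam [ 461.4456038  -186.56464494  497.03408152]
62 ctr [ 519.87285429 -133.97658386] width 115.66538657124295 ear 89.11088767498003 cross -1.3867714011298042 105.30696319680034
46 ctr [ 522.02173422 -132.04246189] width 119.91941232173802 ear 89.11088767498005 cross -1.386771401129795 109.18001931518975
30 ctr [ 524.17061416 -130.10833991] width 124.17343807223314 ear 89.11088767498008 cross -1.3867714011298 113.05307543357917
ear at [ 516.78813793 -199.4338147    46.        ] TCP px [[323.68277156 241.34463553]] bar near end px 322,178
top rim [ 512.52168881 -138.45188065   62.        ]
top rim [ 518.98641529 -137.4609158    46.        ]
```

Run:
```python
from h import *
d=dict(np.load('pics/w5.png.npz'));g=cv2.cvtColor(d['color'],cv2.COLOR_RGB2GRAY)
print(g[170:215:2,322].tolist()); print(g[225,222:240].tolist(),g[225,405:422].tolist(),g[130:142,322].tolist())
p=np.array([404,-237.4]);a=np.radians(42.46);X=np.array([np.cos(a),np.sin(a)]);Y=np.array([np.sin(a),-np.cos(a)])
def rel(u,v,z): q=ray(d,u,v,z)[:2]-p; return (q@X).round(1),(q@Y).round(1)
for v in(180,184,188,192):print('end',v,rel(322,v,320.9))
print('lid top',rel(322,136,288.9),rel(231,225,288.9),rel(413,225,288.9))
for L,R in(((305,0),(336,0)),):
  for v in(200,215):
    x=np.where(g[v,295:350]<70)[0]+295;print(x.min(),x.max(),rel((x.min()+x.max())/2,v,320.9))
print('guest',rel(327.3,36.9,62))
```

```text
[186, 187, 185, 166, 177, 176, 177, 173, 173, 71, 14, 20, 28, 30, 28, 31, 29, 30, 26, 29, 25, 28, 26]
[75, 72, 71, 70, 72, 72, 71, 72, 128, 151, 155, 164, 169, 172, 173, 170, 168, 168] [178, 178, 178, 179, 184, 185, 184, 185, 182, 164, 154, 158, 156, 157, 157, 156, 155] [133, 138, 134, 132, 130, 93, 101, 155, 182, 184, 186, 188]
end 180 (np.float64(38.7), np.float64(-0.9))
end 184 (np.float64(36.5), np.float64(-0.9))
end 188 (np.float64(34.3), np.float64(-0.9))
end 192 (np.float64(32.0), np.float64(-0.9))
lid top (np.float64(59.1), np.float64(-1.3)) (np.float64(1.2), np.float64(-61.3)) (np.float64(1.9), np.float64(58.3))
307 336 (np.float64(27.5), np.float64(-1.2))
307 336 (np.float64(19.0), np.float64(-1.2))
guest (np.float64(155.2), np.float64(2.0))
```

```bash
python3 -m jog '[[[5.2,0.1,0],-1.5,0],[[5.2,0.1,0],0,0],[[5.0,0.1,1],0,0],[[0,0,3],0,0],[[0,0,0],0,0]]' >/dev/null;python3 st.py
python3 - <<'E'
from h import *
s=telemetry.state();p=s['ee_pos'];a=np.radians(s['ee_rot'][2]);w=np.array([519.5,-134.8])-p[:2];print(w@[np.cos(a),np.sin(a)],w@[np.sin(a),-np.cos(a)])
E
```

```text
F [-0.14 -0.28 -2.27] T [-0.05  0.11  0.02] yaw [-178.96    1.19   44.87] p [ 521.12 -120.5   265.71] 15.3 9.7
-11.238428178758996 8.989611111720434
```

```bash
cat > aim.py <<'E'
from h import *
from scipy.spatial.transform import Rotation as Ro
import sys
G=np.array([519.5,-134.8]) if len(sys.argv)<3 else np.array([float(sys.argv[1]),float(sys.argv[2])])
s=telemetry.state();p=s['ee_pos'];M=Ro.from_euler('xyz',s['ee_rot'],degrees=True).as_matrix()
foot=p+M[:,2]*88;w=np.r_[G-foot[:2],0];print('foot',foot.round(1),'tool shift for foot',(M.T@w).round(2),'tilt',np.degrees(np.arccos(-M[2,2])).round(2),M[:2,2].round(4))
E
python3 -m jog '[[[-1,1.1,0],0.8,0],[[0,0,2],0,0],[[0,0,0],0,0]]' >/dev/null;python3 st.py;python3 aim.py
```

```text
F [-0.55 -0.61 -4.01] T [-0.06  0.08  0.01] yaw [-179.31    1.08   44.04] p [ 522.59 -137.55  248.82] 15.5 10.075
foot [ 520.7 -137.9  160.8] tool shift for foot [ 1.35 -3.07  0.01] tilt 1.28 [-0.0219 -0.0045]
```

```bash
python3 -m jog '[[[0.2,-0.25,2],0,0],[[0,0.05,2.5],0,0],[[0,0,2],0,0],[[0,0,0],0,0]]' >/dev/null;python3 st.py;python3 aim.py
```

```text
F [-0.93 -0.02 -4.  ] T [-0.06  0.13  0.01] yaw [179.96   0.74  43.79] p [ 524.9  -139.62  189.98] 15.4 10.575
foot [ 524.1 -140.4  102. ] tool shift for foot [ 0.57 -7.28 -0.01] tilt 0.74 [-0.0088 -0.0094]
```

```bash
python3 -m jog '[[[0.05,-0.7,0.5],0,0],[[0,-0.1,0.5],0,0],[[0,0,0],0,0]]' >/dev/null;python3 st.py;python3 aim.py
```

```text
F [-0.43  0.01 -3.07] T [-0.09  0.12  0.  ] yaw [179.63   0.55  43.74] p [ 521.17 -134.33  183.14] 15.0 10.95
foot [ 521.  -135.3   95.1] tool shift for foot [-0.69 -1.39 -0.  ] tilt 0.66 [-0.0024 -0.0113]
```

```bash
python3 -m jog '[[[-0.05,-0.2,0.5],0,0],[[0,0,0.6],0,0],[[0,0,0],0,0]]' >/dev/null;python3 st.py;python3 aim.py;for i in 1 2 3; do python3 -m jog '[[[0,0,0.4],0,0],[[0,0,0],0,0]]' >/dev/null;python3 st.py; done; python3 aim.py
```

```text
F [-0.07  0.21 -2.59] T [-0.07  0.12  0.01] yaw [179.59   0.52  43.75] p [ 519.54 -133.26  171.85] 15.4 11.325
foot [ 519.4 -134.3   83.9] tool shift for foot [-0.29  0.44  0.01] tilt 0.67 [-0.0016 -0.0115]
F [-0.3   0.3  -3.34] T [-0.12  0.13  0.03] yaw [179.59   0.53  43.75] p [ 519.61 -133.36  167.47] 15.4 11.575
F [-0.47 -0.04 -2.99] T [-0.05  0.14  0.01] yaw [179.59   0.53  43.75] p [ 519.67 -133.46  163.19] 15.5 11.825
F [-0.4  -0.62 -2.94] T [-0.04  0.09  0.02] yaw [179.58   0.52  43.75] p [ 519.72 -133.53  158.95] 15.3 12.075
foot [ 519.6 -134.5   71. ] tool shift for foot [-0.24  0.12  0.  ] tilt 0.67 [-0.0016 -0.0116]
```

```bash
for i in 1 2 3 4; do python3 -m jog '[[[0,0,0.35],0,0],[[0,0,0],0,0]]' >/dev/null;python3 st.py; done; python3 aim.py
```

```text
F [-0.09  0.5  -3.2 ] T [-0.1   0.02  0.01] yaw [179.58   0.52  43.75] p [ 519.71 -133.58  155.22] 15.1 12.325
F [ 0.4  -1.16 -2.54] T [-0.08  0.08 -0.02] yaw [179.58   0.52  43.75] p [ 519.74 -133.62  151.51] 15.5 12.575
F [-0.45  0.59 -3.05] T [-0.08  0.16 -0.02] yaw [179.58   0.52  43.75] p [ 519.75 -133.66  147.75] 15.3 12.825
F [-0.58 -0.67 -3.08] T [-0.06  0.12 -0.01] yaw [179.57   0.52  43.75] p [ 519.78 -133.72  144.03] 15.0 13.075
foot [ 519.7 -134.7   56. ] tool shift for foot [-0.16 -0.07  0.  ] tilt 0.67 [-0.0014 -0.0116]
```

```bash
for i in 1 2 3 4 5; do python3 -m jog '[[[0,0,0.3],0,0],[[0,0,0],0,0]]' >/dev/null;python3 st.py; done; python3 aim.py
```

```text
F [-0.2   1.09 -3.43] T [-0.07  0.13 -0.02] yaw [179.57   0.52  43.75] p [ 519.78 -133.76  140.84] 15.3 13.325
F [ 0.41 -0.59 -3.14] T [-0.07  0.11 -0.02] yaw [179.57   0.52  43.75] p [ 519.83 -133.8   137.64] 15.3 13.575
F [-0.16 -0.62 -2.81] T [-0.08  0.18 -0.04] yaw [179.52   0.5   43.75] p [ 520.1  -134.05  134.77] 15.3 13.825
F [-0.25  0.03 -3.59] T [-0.13  0.19  0.04] yaw [179.52   0.54  43.76] p [ 519.81 -134.29  131.51] 15.2 14.075
F [-0.41 -0.26 -3.54] T [-0.07  0.24 -0.01] yaw [179.56   0.55  43.75] p [ 519.59 -134.2   128.01] 15.4 14.325
foot [ 519.4 -135.3   40. ] tool shift for foot [ 0.37 -0.3  -0.01] tilt 0.71 [-0.0017 -0.0122]
```

```bash
for i in 1 2 3 4; do python3 -m jog '[[[0,0,0.2],0,0],[[0,0,0],0,0]]' >/dev/null;python3 st.py; done
```

```text
F [-1.02  0.35 -4.91] T [-0.15  0.2  -0.01] yaw [179.57   0.55  43.75] p [ 519.58 -134.15  125.75] 15.4 14.575
F [-0.13 -0.57 -3.9 ] T [-0.15  0.17 -0.01] yaw [179.57   0.55  43.76] p [ 519.63 -134.2   123.66] 15.1 14.825
F [-0.18 -0.16 -4.14] T [-0.06  0.17  0.02] yaw [179.48   0.53  43.76] p [ 519.87 -134.6   123.4 ] 15.2 15.075
F [-0.97  1.13 -2.51] T [0.13 0.33 0.  ] yaw [179.39   0.5   43.76] p [ 520.13 -134.97  123.31] 15.7 15.325
```

Contact is at TCP 123.4, exactly 62 mm below the seated grasp height on the tower, so the tin is seated. Next I turn it 45°.

```bash
python3 -m jog '[[[0,0,-0.08],0,0],[[0,0,0],-5,0],[[0,0,0],-5,0],[[0,0,0],-5,0],[[0,0,0],-5,0]]' >/dev/null;python3 st.py;python3 -m jog '[[[0,0,0],-5,0],[[0,0,0],-5,0],[[0,0,0],-5,0],[[0,0,0],-5,0],[[0,0,0],-5,0],[[0,0,0],0,0]]' >/dev/null;python3 st.py;python3 aim.py
```

```text
F [-0.92 -2.73  0.23] T [-0.52  0.38 -0.21] yaw [179.37   0.74  64.33] p [ 521.95 -136.26  123.55] 15.2 15.95
F [-1.28  0.03  0.15] T [-0.04  0.31  0.08] yaw [179.79   1.13  89.97] p [ 522.02 -138.54  123.61] 15.5 16.7
foot [ 522.3 -140.3   35.6] tool shift for foot [ 5.48 -2.84 -0.12] tilt 1.15 [ 0.0036 -0.0198]
```

Run:
```python
from h import *
w=grab('wrist','w7.png')
cv2.imwrite('pics/c7.png',cv2.resize(w['color'][20:320,120:520],None,fx=2,fy=2)[:,:,::-1])
```

```text
(no output)
```

View pics/c7.png

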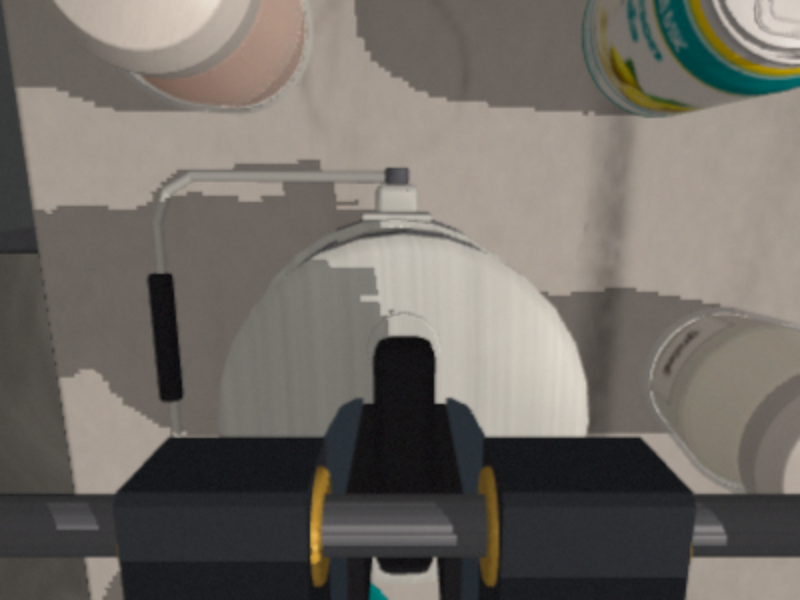

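The ear shows at crop (397,195), almost in line with the bar at column 404. I compute the angle.

Run:
```python
from h import *
d=dict(np.load('pics/w7.png.npz'));s=telemetry.state();p=s['ee_pos'][:2]
for z in(46,32):
    e=ray(d,318.5,117.5,z)[:2];q=e-p;print(z,e,np.linalg.norm(q),np.degrees(np.arctan2(q[1],q[0])))
b=ray(d,120+404/2,20+345/2,130)[:2];print('bar end',b-p)
```

```text
46 [519.94656217 -69.41799388] 69.12227795057349 91.68922295437797
32 [519.86797136 -69.81651077] 68.72631029318283 91.76450784047961
bar end [ 0.24889279 31.74356053]
```

```bash
python3 -m jog '[[[0,0,0],-1,0],[[0,0,0],0,0.3],[[0,0,0],0,0.45],[[0,0,0],0,0.45],[[0,0,-1],0,0.5],[[0,0,-3],0,0.5],[[0,0,-5],0,0.5],[[0,0,-5],0,0.5],[[0,0,-4],0,0.5],[[0,0,0],0,0.5]]';python3 st.py; python3 -m jog '[[[-5,0,-1],0,0.5],[[-5,0,0],0,0.5],[[-5,0,0],0,0.5],[[0,0,0],0,0.5]]'
python3 - <<'E'
from h import *
w=grab('wrist','w8.png');t=grab('top','t8.png')
o=np.vstack([w['color'],cv2.resize(t['color'][165:250,270:406],(640,400),interpolation=cv2.INTER_CUBIC)])
cv2.imwrite('pics/c8.png',cv2.resize(o,(480,600))[:,:,::-1])
E
```

```text
time_s: 18.0
ee_pos: [522.6, -134.5, 313.2]
ee_rot: [179.4, 1.2, 90.9]
force: [0.1, -0.5, 0.1]
gripper_width: 45.6
F [ 0.08 -0.5   0.06] T [-0.07  0.09  0.  ] yaw [179.41   1.19  90.89] p [ 522.57 -134.51  313.22] 45.6 18.0
time_s: 18.5
ee_pos: [524.3, -286.7, 324.8]
ee_rot: [179.5, 1.1, 91.1]
force: [-0.2, -0.0, 0.7]
gripper_width: 45.8
```

View pics/c8.png

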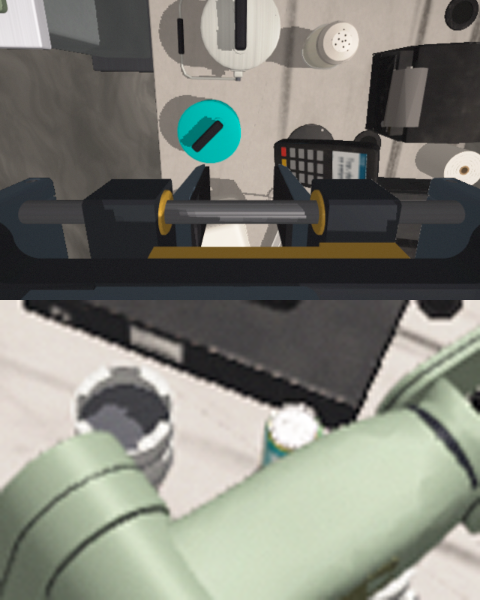

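```bash
python3 -m jog '[[[0,0,0],0,0.5],[[0,0,0],0,0.5]]' >/dev/null; python3 -c "
from workcell import job_done;print(job_done())"
```

```text
the job is handed in; nothing more can be done
None
```

The side tin is on the guest's tin with its bar in line with the ears. I let go and handed the job in at about 19 s. No verdict came back.

- **Release:** With about 6 N of upward pull on the catch, the top tin came free after turning roughly 41°. I lifted it off with no sign of snagging, and the last picture shows the tower standing.
- **Seating:** I set the tin in about 45° off the line of the ears. It met a firm stop at TCP height 123.4 mm, which is 62 mm below its seated height on the tower. That matches the difference between the two rim heights, so I take it as fully seated.
- **Alignment:** After turning the tin, I measured the ear line at about 91.7° and the bar at about 90°. I nudged it 1° closer before releasing it.
- **Last look:** The tin sits on the guest's tin with its bar towards the ear. The cheese shaker and the can look undisturbed. The tower is partly hidden by the arm, and I did not re-check the chili shaker, bell or sign.

**What failed or disagreed:**
- My first grasp closed on air above the bar. The arm's height reading was about 15 mm below the stated height at both the tower and the guest's tin, so I set the heights by camera and touch instead.
- Two camera estimates of the guest tin's centre differed by about 8 mm. I used the close wrist view, and the foot went in.
- I did not do a pull test on the finished catch, nor measure the tower's shift.

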